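Tip the brass nuts out of the flip-top caddy

TASK

Pick up the teal flip-top caddy and tip it over the aluminium tray, flap end down, just far enough that its flap swings open and both brass nuts slide out into the tray; never turn it upside down. Then set the caddy down (do not drop it) upright on the bench, clear of the tray, and let go.

Things in the scene. Friction and masses are not known exactly. Their poses are not given: they have to be found in the camera images.
- teal_caddy_mid (a point): Centre, 30 mm up, of the loose teal box, 90 long (x) x 60 wide (y) x 60 mm high, 0.3 kg; grip its flat rigid side walls from above. Clear fixed roof. Its -x end, at first facing the robot's right (-y) within 25 degrees, is a free grey flap hinged along the top, shut by its weight; tipped -x end down it swings out and the nuts slide out by 25 to 45 degrees. Bystander: a red caddy of the same shape.
- tray_in (a point): Centre of the inner floor (5 mm above the bench) of the fixed square aluminium tray, 170 x 170 mm outside, 35 mm high, open on top, walls 5 mm; axes x and y along its sides, z up.
- nut_a_mid (a point): Centre of the first square brass nut, 20 x 20 x 10 mm, 30 g, z through its thickness. It starts lying on the 3 mm floor inside the teal caddy, seen through the clear roof, and slides easily.
- nut_b_mid (a point): Centre of the second brass nut, the same, beside the first in the teal caddy.

How it is judged:
By the outcome, as a careful person would: the job done as asked, in the order asked, and still so for the second after the job is handed in, with the robot touching nothing.
It also fails if it takes over 48 s, if anything falls off the work surface, if the arm or the gripper's body presses on something with over 40 N, if the wrist force passes 120 N, or if a joint passes its speed limit or range.

ROBOT

A 7-joint arm with a two-finger parallel gripper is mounted at the origin on the work surface. World frame = base frame: x ahead of the robot, y to its left, z up, the work surface at z = 0. Lengths are in m, angles in rad, forces in N, time in s.
With the tool pointing down it reaches from about 0.425 to 0.825 m from the base axis. Payload 3.6 kg.
Tool frame: the origin (TCP) lies where the fingers leave the gripper's body, on its centre line; the fingertips stand 73 mm ahead of it and the grasp point (between the pads) lies 54 mm ahead of it; z points along the fingers, y is the line along which they close (so a half turn about z gives the same grasp; the last joint's range is limited). The gripper opens to 85 mm and grips with 20 to 120 N. Pads are 22 mm wide; open, the fingers measure 114 mm over their backs; the gripper's body (76 mm by 85 mm) begins 54 mm behind the grasp point. The pads swing forward as they close: fully open they stand 13 mm farther back than shut.
Start: joints at [1.145, 0.615, -0.013, 1.423, 0.008, 1.103, -0.04], TCP at [0.252, -0.599, 0.304] pointing down, gripper open.
Joint ranges: [-3.12, 3.12], [-0.3, 2.06], [-1.34, 1.32], [0.26, 2.42], [-1.36, 4.5], [0.01, 1.98], [-2.84, 2.84]. Speed limits (rad/s): [2.79, 2.79, 3.14, 3.14, 3.14, 3.14, 3.14].

INTERFACE

Orientations are given as a unit quaternion [x, y, z, w].
In Python, from station import arm, snapshot, camera_info, ticket gives the robot as it stands. Calls block until the motion is done:
- arm.movep(position, orientation): joint-space move of the TCP to a pose.
- arm.line_to(position, velocity=0.15, ori=None): straight line of the TCP; ori=None keeps the orientation; velocity is the mean speed in m/s.
- arm.move_j(angles): joint-space move.
- arm.move_gripper(opening, effort=None): opening from 0.0 (shut) to 1.0 (fully open); effort is the grip in N (None keeps the last); returns when the fingers have stopped.
- arm.pause(seconds).
- arm.ik(position, orientation): joint angles nearest the present ones, or None.
- snapshot(name): name is "scene" or "top" or "wrist"; returns the picture (400x640x3 uint8, blue, green, red); there is no depth.
- camera_info(name): a dict with "fx", "fy", "cx", "cy" (pixels), "R" (3x3) and "t" (3): a world point X has camera coordinates R X + t; the wrist camera has in their place "T_tool_cam" (4x4, takes a point from camera to tool coordinates, whose origin is the TCP and whose axes are the flange's). Camera axes: x right, y down, z forward; pixel columns grow to the right and rows downward; lengths in m; the calibration is good to about 2 mm. A picture is of the moment at which its call begins: read the wrist's pose just before it. camera_info takes no time and is no camera call.
A pose or a line that the arm cannot do raises arm.MotionError and nothing moves.
- ticket.finish_job(): hands the job in; it is judged then, once.
Readings, each from a call of its own:
- arm.read_time(): time.
- arm.read_joint_positions(): joint angles.
- arm.read_dq(): joint speeds.
- arm.read_effort(): joint torques, N m.
- arm.read_tool_pos(): TCP position.
- arm.read_eef_rot(): TCP orientation.
- arm.read_ft_force(): force on the tool from outside, world axes, zero at the start.
- arm.read_wrist_torque(): the same for the moment, N m.
- arm.read_opening(): opening from 0.0 (shut) to 1.0 (fully open).
- arm.read_finger_force(): force on a finger pad.
Only numpy, scipy, OpenCV 4.12 (cv2) and the standard library are available. Lean on these libraries where they do the work, as an engineer would, in place of code of your own. Each camera call takes 0.05 s, during which the arm holds its last target. There are 200 camera calls.

## Working session

There is one attempt and no reset: what is moved stays moved. The work goes in short steps, each a Python script; the robot and the scene stay as the last script left them, time stands still between calls to the robot, and variables do not carry over. Pictures are saved under pics/ and viewed, at most 10 in all, crops included, and the job is handed in when it is done.

```bash
ls; mkdir -p pics; python3 - <<'E'
from station import arm,snapshot,camera_info
import cv2,numpy as np
np.set_printoptions(precision=4,suppress=True)
for n in("scene","top"):
    cv2.imwrite(f"pics/{n}0.png",snapshot(n)); print(n,camera_info(n))
print(camera_info("wrist"),arm.read_tool_pos(),arm.read_eef_rot(),arm.read_time())
E
```

```text
pics
scene {'fx': 440.87162684407184, 'fy': 440.87162684407184, 'cx': 316.8589372822581, 'cy': 200.30354042616025, 'R': array([[ 0.5363,  0.844 ,  0.0061],
       [ 0.5319, -0.3324, -0.7788],
       [-0.6553,  0.4209, -0.6272]]), 't': array([-0.3086, -0.2564,  1.466 ])}
top {'fx': 433.48014391295976, 'fy': 433.48014391295976, 'cx': 322.9390857376758, 'cy': 202.6915759696573, 'R': array([[ 0.0152, -0.9998, -0.009 ],
       [-0.9893, -0.0137, -0.145 ],
       [ 0.1449,  0.0111, -0.9894]]), 't': array([0.0136, 0.545 , 0.7813])}
{'fx': 302.45984996559537, 'fy': 302.45984996559537, 'cx': 319.7690390066831, 'cy': 200.56666613198507, 'T_tool_cam': array([[ 0.0012, -0.96  , -0.28  ,  0.0722],
       [ 1.    ,  0.0011,  0.0007,  0.0012],
       [-0.0004, -0.28  ,  0.96  , -0.0696],
       [ 0.    ,  0.    ,  0.    ,  1.    ]])} [ 0.2522 -0.5985  0.3028] [ 0.9802  0.1981 -0.0003 -0.0012] 0.1
```

View pics/top0.png

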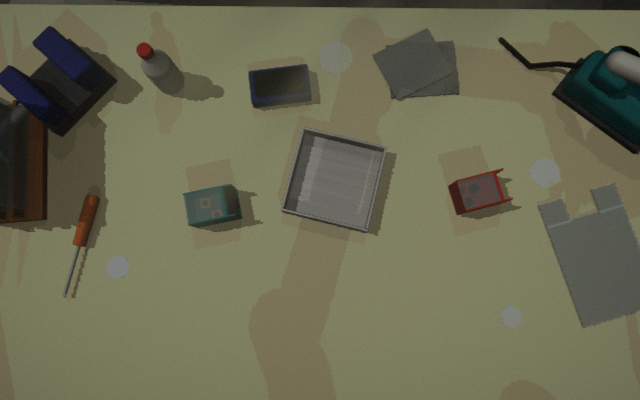

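View pics/scene0.png

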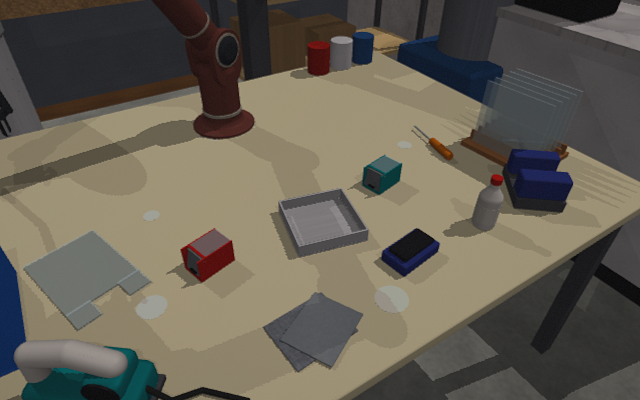

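The top view shows the teal caddy near (212,205), with its nuts at about (205,203) and (214,213). Its flap end faces right (-y), towards the tray centred near (334,180). The red caddy is at (480,190). I'll take one close wrist view plus masks.

```bash
cat > h.py <<'E'
from station import arm,snapshot,camera_info,ticket
import cv2,numpy as np
from scipy.spatial.transform import Rotation as Rn
np.set_printoptions(precision=4,suppress=True)
def cam(n):
    c=camera_info(n)
    if n=="wrist":
        T=np.eye(4);T[:3,:3]=Rn.from_quat(arm.read_eef_rot()).as_matrix();T[:3,3]=arm.read_tool_pos()
        T=T@c["T_tool_cam"];return c,T[:3,:3],T[:3,3]
    R=np.array(c["R"]);return c,R.T,-R.T@np.array(c["t"])
def ray(cm,px,z):
    c,R,o=cm;d=R@[(px[0]-c["cx"])/c["fx"],(px[1]-c["cy"])/c["fy"],1.]
    return o+d*(z-o[2])/d[2]
def proj(cm,X):
    c,R,o=cm;p=R.T@(np.array(X)-o);return np.array([c["fx"]*p[0]/p[2]+c["cx"],c["fy"]*p[1]/p[2]+c["cy"]])
E
python3 - <<'E'
from h import *
cm=cam("top");im=cv2.imread("pics/top0.png")
print("cam",cm[2])
hsv=cv2.cvtColor(im,cv2.COLOR_BGR2HSV)
m=cv2.inRange(hsv,(75,50,30),(105,255,255));m[:,:150]=0;m[:,260:]=0;m[:150]=0;m[260:]=0
cs=max(cv2.findContours(m,0,1)[0],key=cv2.contourArea)
print(cv2.contourArea(cs),cv2.minAreaRect(cs))
ap=cv2.approxPolyDP(cs,3,True)[:,0];print([(tuple(p),ray(cm,p,.06)[:2]) for p in ap])
for p in [(304,129),(386,148),(366,231),(282,210)]:print(ray(cm,p,.035))
a=cv2.resize(im[170:240,170:260],None,fx=6,fy=6,interpolation=2)
b=cv2.resize(im[115:245,270:400],None,fx=3.2,fy=3.23,interpolation=2)[:420]
b=cv2.resize(b,(260,420)) if 0 else b[:, :260]
cv2.imwrite("pics/c.png",a)
E
```

```text
cam [0.4258 0.0124 0.8522]
133.5 ((208.7574920654297, 204.2389373779297), (31.72635841369629, 47.85392761230469), 79.11447143554688)
[((np.int32(221), np.int32(187)), array([0.5687, 0.2114])), ((np.int32(183), np.int32(194)), array([0.5545, 0.2815])), ((np.int32(184), np.int32(197)), array([0.5489, 0.2793])), ((np.int32(187), np.int32(193)), array([0.5565, 0.2742])), ((np.int32(220), np.int32(189)), array([0.5649, 0.2131])), ((np.int32(224), np.int32(215)), array([0.5164, 0.2033])), ((np.int32(189), np.int32(224)), array([0.4988, 0.267 ])), ((np.int32(235), np.int32(215)), array([0.5167, 0.183 ])), ((np.int32(226), np.int32(214)), array([0.5183, 0.1997]))]
[0.6906 0.0608 0.035 ]
[ 0.6543 -0.0991  0.035 ]
[ 0.4927 -0.0605  0.035 ]
[0.5304 0.0992 0.035 ]
```

View pics/c.png

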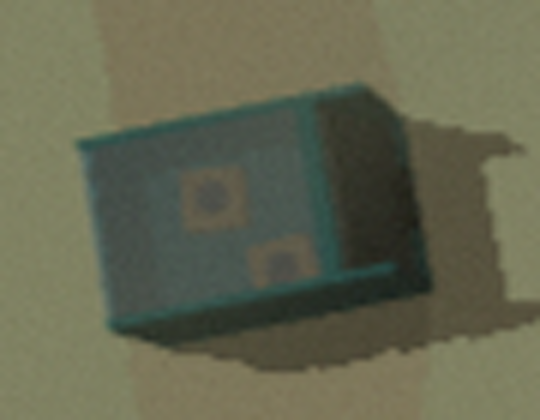

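Roof back edge corners are at about (80,143) and (112,325) in the crop. The side-wall top ends are at about (360,85) and (395,268), and the nuts show through the roof. Next I'll compute the caddy pose, check it against the given sizes, test IK for the grasp and tip, then hover for a wrist look.

```bash
cat >> h.py <<'E'
def quat(fx,tilt=0,flip=0):
    """tool orientation for caddy +x heading fx (rad), tipped -x end down by tilt; tool z down, tool y = +-caddy y"""
    R=Rn.from_euler('z',fx)*Rn.from_euler('y',-tilt)*Rn.from_euler('x',np.pi)
    if flip:R=R*Rn.from_euler('z',np.pi)
    return R
def tcp(g,R): return np.array(g)-R.apply([0,0,.054])
E
python3 - <<'E'
from h import *
cm=cam("top")
z=[(80,143),(112,325),(395,268),(360,85)]
P=np.array([ray(cm,(170+(x-2.5)/6,170+(y-2.5)/6),.06)[:2] for x,y in z])
print(P,[np.linalg.norm(P[i]-P[i-1]) for i in range(4)])
c=P.mean(0);d=(P[0]+P[1]-P[2]-P[3]);h=np.arctan2(d[1],d[0]);print("c",c,"head",np.degrees(h))
T=np.array([ray(cm,p,.035)[:2] for p in [(304,129),(386,148),(366,231),(282,210)]]);t=T.mean(0)
print("tray",t,[np.linalg.norm(T[i]-T[i-1]) for i in range(4)])
for f in(0,1):
  R=quat(h,0,f);print(f,"hover",arm.ik(tcp([*c,.2],R),R.as_quat()),"grasp",arm.ik(tcp([*c,.035],R),R.as_quat()))
  for dy in(0,-30,30,60,90):
   for tl in(0,45):
    hh=h+np.radians(dy);R=quat(hh,np.radians(tl),f);g=[*(t+.03*np.array([np.cos(hh),np.sin(hh)])),.11]
    print(f,dy,tl,arm.ik(tcp(g,R),R.as_quat()))
E
```

```text
[[0.5556 0.2817]
 [0.4993 0.2684]
 [0.5181 0.1823]
 [0.5751 0.1957]] [np.float64(0.08821021362675585), np.float64(0.057945341982654656), np.float64(0.08814992690675162), np.float64(0.058572471896878274)]
c [0.537 0.232] head 102.52306087248049
tray [0.592  0.0001] [np.float64(0.16474355762910112), np.float64(0.1639076368062339), np.float64(0.16621138349620207), np.float64(0.16406307053592475)]
0 hover [-0.0113  0.6605 -0.7237  1.6685  0.5015  1.0068 -0.6871] grasp [-0.2446  0.8166 -0.3267  1.7983  0.429   0.5972 -0.6156]
0 0 0 [ 0.1612  0.7142 -0.4044  1.754   0.3865  0.7529 -0.2217]
0 0 45 [ 0.6086  0.9869 -0.7039  1.5893 -0.2044  0.9813  0.4449]
0 -30 0 [ 0.0878  0.7162 -0.2826  1.711   0.2711  0.753  -0.6329]
0 -30 45 [ 0.6814  0.9034 -0.7042  1.8521 -0.5348  0.5033  0.3831]
0 30 0 [ 0.2475  0.7203 -0.5253  1.7924  0.4984  0.7642  0.2045]
0 30 45 [ 0.5023  1.0786 -0.7533  1.3576  0.0451  1.3953  0.6206]
0 60 0 [ 0.3409  0.7391 -0.6437  1.8151  0.6033  0.7932  0.65  ]
0 60 45 [ 0.3622  1.1262 -0.7553  1.2133  0.264   1.6982  0.9132]
0 90 0 [ 0.4153  0.7635 -0.7288  1.8156  0.6745  
[... 166 characters left out ...]
1163 -1.1535  1.7852  1.1664  1.1049  1.9339]
1 0 0 [-0.3243  0.7128  0.3867  1.7704 -0.3778  0.7323 -2.6615]
1 0 45 [ 0.1109  0.8878  0.2077  1.6078 -0.8771  1.2866 -2.1067]
1 -30 0 [ 0.5157  0.9937 -1.1522  1.6971  0.9938  1.152   1.9071]
1 -30 45 [ 0.1301  0.801   0.2044  1.8707 -1.2621  1.0011 -2.1573]
1 30 0 [-0.2232  0.6765  0.2322  1.808  -0.2302  0.6834 -2.2605]
1 30 45 [ 0.0602  0.9681  0.1732  1.3762 -0.5648  1.5279 -1.9501]
1 60 0 [-0.1261  0.658   0.1115  1.8303 -0.1113  0.6593 -1.8255]
1 60 45 [-0.0225  1.02    0.1348  1.2311 -0.2638  1.6777 -1.7006]
1 90 0 [-0.0175  0.6546 -0.0156  1.8297  0.0156  0.6574 -1.3945]
1 90 45 [-0.1306  1.0235  0.1146  1.219   0.0348  1.6771 -1.3934]
```

```bash
python3 - <<'E'
from h import *
c=[.537,.232];h=np.radians(102.5);R=quat(h)
arm.move_gripper(1.0,50)
arm.movep(tcp([*c,.2],R),R.as_quat())
print(arm.read_joint_positions(),arm.read_time(),arm.read_tool_pos())
cm=cam("wrist");im=snapshot("wrist")
ax=np.array([np.cos(h),np.sin(h)]);ay=np.array([-ax[1],ax[0]])
q=np.array([proj(cm,[*(np.array(c)+a*.045*ax+b*.03*ay),.06]) for a,b in((1,1),(1,-1),(-1,-1),(-1,1))])
print(q)
cv2.imwrite("pics/w1raw.png",im)
cv2.polylines(im,[np.int32(q)],True,(0,0,255),1);cv2.imwrite("pics/w1.png",im)
E
```

```text
[-0.0102  0.6605 -0.7225  1.6684  0.5015  1.0068 -0.6874] 3.4 [0.5376 0.2309 0.2539]
[[282.7821 141.1598]
 [352.7051 141.0954]
 [349.8592 238.0777]
 [286.1532 238.1408]]
```

View pics/w1.png

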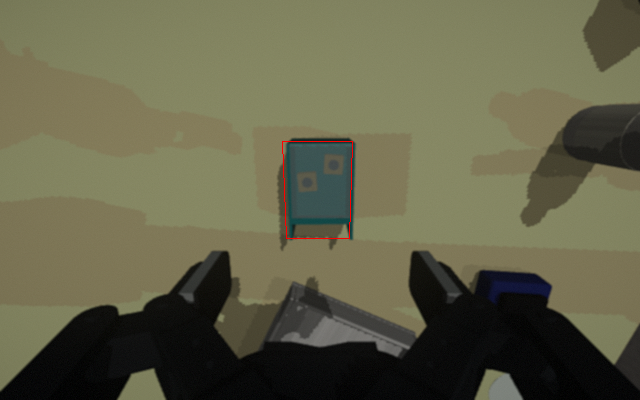

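The wrist view shows the caddy roof at columns 287–353 and rows 139–238, within about 2 px of my predicted outline. The flap end is at the bottom, towards the tray. I'll descend, grip and lift.

```bash
python3 - <<'E'
from h import *
c=[.537,.232];h=np.radians(102.5);R=quat(h);q=R.as_quat()
arm.line_to(tcp([*c,.037],R),.1,q)
print("F",arm.read_ft_force(),arm.read_tool_pos())
arm.move_gripper(0.0,50)
print("open",arm.read_opening(),arm.read_finger_force(),arm.read_ft_force())
arm.line_to(tcp([*c,.137],R),.08,q)
print("lift",arm.read_opening(),arm.read_finger_force(),arm.read_ft_force(),arm.read_wrist_torque(),arm.read_time())
cv2.imwrite("pics/s2.png",snapshot("scene")[100:300,200:520])
E
```

```text
F [-0.2233  0.3951 -0.1979] [0.5373 0.2322 0.0916]
open 0.7006886249553533 55.161792039871216 [-0.7146 -0.2813  3.73  ]
lift 0.6977071314733128 54.82778191566467 [-0.1048  0.1644 -3.3015] [-0.0093 -0.0137 -0.0608] 6.9917
```

View pics/s2.png

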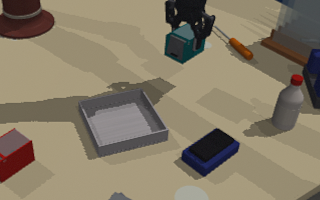

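Caddy held (opening 0.70, which matches 60 mm) and lifted, with a load of about 0.34 kg. Now I'll carry it over the tray and tip in steps.

```bash
python3 - <<'E'
from h import *
h=np.radians(102.5);ax=np.array([np.cos(h),np.sin(h)]);t=np.array([.592,0])+.03*ax
R=quat(h);arm.line_to(tcp([*t,.137],R),.15,R.as_quat())
print("F0",arm.read_ft_force(),arm.read_time())
for tl in(10,20,27,32,36,40):
    R=quat(h,np.radians(tl));arm.line_to(tcp([*t,.137-.02*min(tl/27,1)],R),.03,R.as_quat())
    arm.pause(.3 if tl>25 else .05);print(tl,arm.read_ft_force(),arm.read_time())
arm.pause(.7);print(arm.read_ft_force(),arm.read_opening())
a=snapshot("scene")[140:280,240:440];b=snapshot("top")[100:260,220:420]
cv2.imwrite("pics/t3.png",np.vstack([cv2.resize(a,(500,350)),cv2.resize(b,(312,250)) if 0 else cv2.copyMakeBorder(cv2.resize(b,(312,250)),0,0,0,188,0)]))
E
```

```text
F0 [ 0.3202  0.907  -2.6763] 8.5833
10 [-0.3927  0.2131 -2.8157] 9.2
20 [ 0.3269  0.2679 -2.9027] 9.85
27 [-0.6249  0.3747 -1.5984] 10.6333
32 [ 0.7137  0.0486 -2.7699] 11.2417
36 [ 0.3436  0.1818 -2.2774] 11.8167
40 [-0.3819  0.1592 -1.9949] 12.3917
[ 0.4037  0.3692 -2.0583] 0.6943038107975206
```

View pics/t3.png

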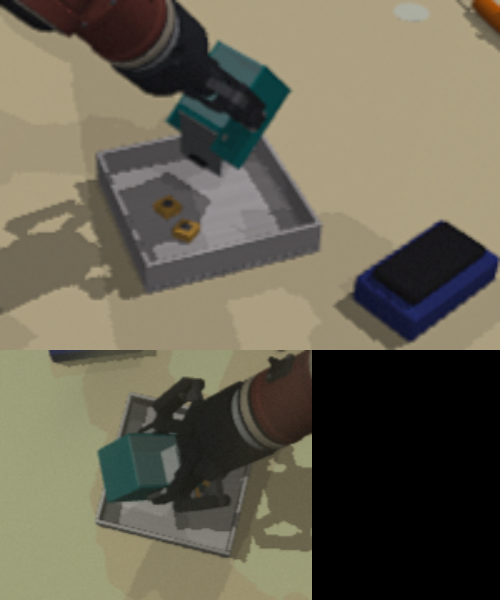

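Both nuts lie in the tray, at (167,206) and (187,230) in the picture, and the caddy is still gripped. I'll raise it, level it, carry it back to its own spot and lower until it touches.

```bash
python3 - <<'E'
from h import *
h=np.radians(102.5);ax=np.array([np.cos(h),np.sin(h)]);t=np.array([.592,0])+.03*ax
for tl,z in((40,.15),(20,.16),(0,.16)):
    R=quat(h,np.radians(tl));arm.line_to(tcp([*t,z],R),.06,R.as_quat())
c=[.537,.232];q=R.as_quat()
arm.line_to(tcp([*c,.137],R),.12,q)
arm.line_to(tcp([*c,.043],R),.06,q);arm.pause(.3)
f0=np.mean([arm.read_ft_force()[2] for _ in range(5)]);print("f0",f0,arm.read_opening(),arm.read_time())
cv2.imwrite("pics/s4.png",cv2.resize(snapshot("scene")[130:220,330:450],None,fx=4,fy=4))
for z in np.arange(.042,.0335,-.001):
    arm.line_to(tcp([*c,z],R),.02,q);arm.pause(.15)
    f=np.mean([arm.read_ft_force()[2] for _ in range(5)]);print(round(z,4),f,arm.read_tool_pos()[2])
    if f-f0>4:break
print(arm.read_time())
E
```

```text
f0 -2.029390543039834 0.697967119843626 18.8833
0.042 -2.1563948774408956 0.09595629543196628
0.041 -2.1195557182451488 0.09502047193151955
0.04 -2.373348008385625 0.09397933927180105
0.039 -2.6097818574585214 0.09299951286970579
0.038 -1.9464234939893672 0.09199611032511848
0.037 5.061124464251025 0.09157401885045865
21.3333
```

View pics/s4.png

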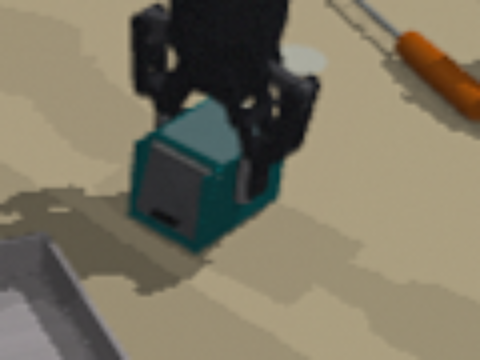

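The picture shows the caddy level, with its flap shut, at (200,180), and contact came at the original height. I'll release and retreat.

```bash
python3 - <<'E'
from h import *
R=quat(np.radians(102.5));q=R.as_quat();c=[.537,.232]
arm.move_gripper(1.0);arm.pause(.2)
arm.line_to(tcp([*c,.06],R),.05,q);arm.line_to(tcp([*c,.25],R),.15,q)
arm.movep(tcp([.45,.35,.25],R),q);arm.pause(.3)
print(arm.read_time(),arm.read_opening(),arm.read_ft_force())
a=snapshot("scene")[120:280,240:460];b=snapshot("top")[110:250,160:410]
cv2.imwrite("pics/f5.png",np.vstack([cv2.resize(a,(412,300)),cv2.resize(b,(412,231))]))
E
```

```text
24.8833 0.9971093165252853 [-0.1063  0.5774  0.415 ]
```

View pics/f5.png

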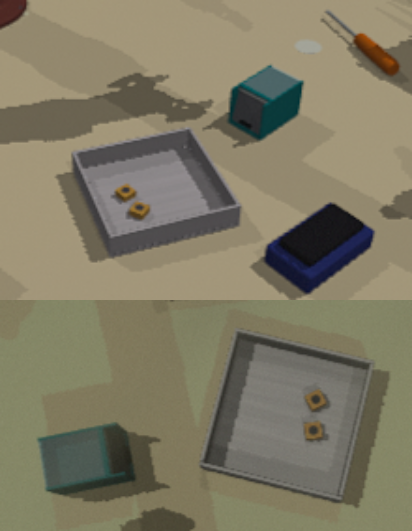

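Both nuts lie flat in the tray, at (316,399) and (313,430). The empty caddy stands upright at (85,458), clear of the tray, and the gripper is away from everything.

```bash
python3 -c "
from station import ticket
print(ticket.finish_job())"
```

```text
the job is handed in; nothing more can be done
None
```

Job handed in at about 25 s: both brass nuts are in the tray, and the teal caddy is upright and released on the bench, clear of the tray; it was never tipped past 40°.

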